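# Load the cheese block into the food slicer

### The job

Load the food slicer: lay the red waxed cheese block on the tilted feed table, same side down as on its board and pale cut face towards the gauge plate, and let it slide down into the corner, nudging it if it sticks, until the cut face is flush on the gauge plate and its long side lies along the fence. Once it rests there by itself, slide the food pusher down its rod until it bears firmly on the back of the cheese and stays pressing on it. Be gentle, because the cheese must not be rammed, dropped or squashed against the slicer; keep off the blade and leave the other things on the worktop where they are.

Things in the scene. Friction and masses are not known exactly. Their poses are not given: they have to be found in the camera images.
- slicer: White electric food slicer, fixed to the worktop, base 275 x 330 x 32 mm on rubber feet. Origin: centre of the base's underside; x away from the robot, y to the robot's left at yaw 0, z up. The tilted motor head with the round blade is at its left rear, the tilted feed table at its right.
- feed_table: Fluted metal feed table of the slicer. Origin: inner corner where table, gauge plate and fence meet, its lowest point. z: normal to the surface; y: down the slope into the gauge plate; x: away from the fence. Surface x 0 to 128 mm, y -221 to 0. Falls 24 deg to the gauge plate, 14 deg to the fence. Pusher rod along y at x 134, z 7 mm, radius 6.
- gauge_plate (a point): Point on the face of the upright steel gauge plate, at x 34, y 0, z 30 mm of the feed table. The plate spans x -10 to 78 mm and stands 65 mm high. Motor head and blade lie behind its plane, up to 142 mm above the table's plane, at x 70 to 247. Where the cut face already touches this plate, the cheese may stick short of the fence and need a nudge.
- fence (a point): Middle of the top edge of the low fence on the feed table's near side, at x 0, y -109, z 24 mm of the feed table. It is 24 mm high and runs along the whole table. Waxed cheese glides on the table and fence (friction about 0.26 to 0.41): often it slides all the way down by itself; with more friction it sticks half way and needs a nudge.
- blade: Round steel slicer blade, radius 78 mm, fixed for this job, its face just behind the plane of the gauge plate. Origin: centre of the back of the blade, at x 160, y 8.5, z 55 mm in the feed table's frame. Do not touch it.
- pusher (a joint): Slide of the food pusher along the feed table's y (m). 0 = parked at the top of the slope; it grows, up to 0.15, as the pusher moves down to the gauge plate: its flat face is at y = -0.185 + value in the feed table's frame. It drags stiffly on its rod (about 5 N), stays where it is left, and keeps the pressure it is left with, up to that drag.
- pusher_grip (a point): Centre of the black bar grip on top of the pusher: 50 mm long along the feed table's x, 14 mm thick along y, from 62 to 94 mm above the table surface (this point is at 78). It stands at x = 34 mm in the feed table's frame and 22 mm up the slope behind the pusher's face. It can be pushed from its up-slope side with closed fingertips, or pinched from above along y.
- pusher_face: Black flat pressure plate of the pusher, 50 x 44 mm, spanning x 9 to 59 and z 12 to 56 mm over the feed table. It sits on stiff springs: it gives about 1 mm under 14 N, 4 mm at most. Origin: on the face's plane at x = 0, z = 0; axes as the feed table's (y down the slope).
- cheese: Block of hard cheese in red wax with one pale yellow cut end: 56 mm wide (x), 94 to 100 mm long (y; cut by hand, not exactly known), 54 mm high (z), about 0.3 kg. Origin: centre of the underside; y points out of the cut end. The box sides are flat and can be gripped across the 56 mm.
- cut_face (a point): Centre of the cheese's pale cut end face, 27 mm above the underside.
- wax_side (a point): Centre of the cheese's long side that goes against the fence (its -x side), 27 mm above the underside.
- cheese_board: Dark wooden board under the cheese, fixed, 130 x 170 x 14 mm; origin: centre of the underside.
- spice_tin: Small round tin with a cream label, 46 mm across, 48 mm high; bystander, loose on the worktop, leave it alone. Origin: centre of its underside.
- cinnamon: Bundle of cinnamon sticks, 101 x 39 x 25 mm; bystander, loose on the worktop, leave it alone. Origin: centre of its underside.
- timer: Round white and green kitchen timer, 66 mm across, 50 mm high; bystander, loose on the worktop, leave it alone. Origin: centre of its underside.
- walnut_1: Walnut, 38 mm; bystander, loose on the worktop, leave it alone. Origin: centre of its underside.
- walnut_2: Walnut, 38 mm; bystander, loose on the worktop, leave it alone. Origin: centre of its underside.

How it is judged (in metres and radians):
On the way:
1. the cheese rests by itself in the corner of the feed table, flat, cut face on the gauge plate and side along the fence (within 2.5 mm and 2 deg), neither fingers nor pusher touching it (y of cut_face in the frame of feed_table above -0.0025 m and x of wax_side in the frame of feed_table below 0.0025 m and z of cheese in the frame of feed_table between -0.003 and 0.003 m and angle between the y axis of cheese and the y axis of feed_table, either way round below 0.035 rad and angle between the z axis of cheese and the z axis of feed_table, either way round below 0.035 rad and contact force between each of the fingers, pusher_face and cheese below 0.1 N and linear speed of cheese below 0.01 m/s), for 0.2 s.
At the end, for the whole second after the job is handed in: The cheese lies flat and at rest on the feed table, cut face within 2.5 mm of the gauge plate and long side within 2.5 mm of the fence, square to within 2 deg, fingers off it, and the pusher bears on its back end with more than 1.5 N (y of cut_face in the frame of feed_table above -0.0025 m and x of wax_side in the frame of feed_table below 0.0025 m and z of cheese in the frame of feed_table between -0.003 and 0.003 m and angle between the y axis of cheese and the y axis of feed_table, either way round below 0.035 rad and angle between the z axis of cheese and the z axis of feed_table, either way round below 0.035 rad and contact force between the fingers and cheese below 0.1 N and linear speed of cheese below 0.01 m/s and contact force between pusher_face and cheese above 1.5 N); the robot touches nothing.
It fails at once if the cheese is rammed, dropped or pressed on the feed table, gauge plate or fence with more than 30 N (contact force between cheese and feed_table above 30 N).
It fails at once if the pusher squashes the cheese with more than 20 N (contact force between pusher_face and cheese above 20 N).
It fails at once if the robot touches the blade (contact force between the arm and blade above 1 N).
It fails at once if the fingers touch the blade (contact force between the fingers and blade above 1 N).
It fails at once if one of the other things is moved by more than 15 mm (distance of any of spice_tin, cinnamon, timer, walnut_1, walnut_2 from where it was at the start of the episode above 0.015 m).
It also fails if it takes over 72 s, if anything falls off the work surface, if the arm or the gripper's body presses on something with over 40 N, if the wrist force passes 120 N, or if a joint passes its speed limit or range.

### The arm

A 6-joint arm with a two-finger parallel gripper is mounted at the origin on a cart in front of the work surface, level with it; the furniture and walls round the work are solid. World frame = base frame: x ahead of the robot, y to its left, z up, the work surface at z = 0. Lengths are in mm, angles in rad, forces in N, time in s.
With the tool pointing down it reaches from about 325 to 850 mm from the base axis. Payload 15.5 kg.
Tool frame: the origin (TCP) lies midway between the tips of the shut fingers; the grasp point (between the pads) lies manip.grip_point_offset behind it (manip.grip_point_offset is the distance from the TCP to the grasp point, in mm); z points along the fingers, y is the line along which they close (so a half turn about z gives the same grasp; the last joint's range is limited). The gripper opens to 91 mm and grips with 3 to 60 N. Pads are 32 mm wide; open, the fingers measure 118 mm over their backs; the gripper's body (76 mm by 178 mm) begins 60 mm behind the grasp point.
Start: joints at [1.214, 0.494, 1.345, -0, 1.302, -0.096], TCP at [161.154, 603.867, 213.915] pointing down, gripper open.
Joint ranges: [-2.91, 2.91], [-0.82, 2.16], [0.22, 2.67], [-1.22, 4.37], [0.12, 2.79], [-3.08, 3.08]. Speed limits (rad/s): [1.89, 1.89, 2.57, 3.01, 3.01, 3.01].

### API

Orientations are given as a rotation vector (axis times angle).
In Python, from bench import manip, eyes, close_job gives the robot as it stands.
- The arm moves only by the tool arm_command, never from a script. Its argument "commands" is a list of rows, each a list of 5 numbers: the gripper's target within -1 to 1 (fully open at 1, half-way at 0, shut at -1), then the shift along the world's x, y, z in mm, then the turn about the world's z in degrees. In form: [[fingers, tx, ty, tz, twist], ...]. A call has 1 to 20 rows; each row is the pose to reach, as a shift and turn from the pose commanded when the call began; what a row does not reach only later rows make up. A row lasts 1/8 s, in which the tool goes at most 62.5 mm and 10.7 degrees, less where a joint would pass 70% of its speed; a pose out of reach is approached as far as the arm can. A call with a gripper value outside its range is refused whole. The fingers move at their own pace and stop on an object; "newtons" is the grip in N (left out, the last holds). Time passes only in rows, so rows that repeat a pose let the fingers close. It gives the time, the measured TCP pose, the force, the opening and the grip force at its end, in the units of the state.
- manip.observe(): the state, without advancing time (a new reading comes with each control period).
- eyes.read_camera(name): name is "scene" or "side" or "wrist"; returns the picture (480x640x3 uint8, red, green, blue); there is no depth.
- eyes.get_calibration(name): a dict with "camera_matrix" (3x3 intrinsics, pixels), "distortion" ([k1, k2, p1, p2, k3] as OpenCV has them; the pictures are not rectified), "cam_to_world" (4x4, takes a point from camera to world coordinates). Camera axes: x right, y up, looking along -z (the intrinsics and any distortion apply to the point x, -y, -z); pixel columns grow to the right and rows downward; lengths in mm; the calibration is good to about 2 mm. A picture is of the moment at which its call begins: read the wrist's pose just before it. get_calibration takes no time and is no camera call; for the wrist camera it gives the pose at the moment of the call.
- close_job(): hands the job in; it is judged then, once.
The state is a dict: "time": time; "joints": joint angles; "joint_velocities": joint speeds; "joint_torque": joint torques, N m; "position": TCP position; "eef_rot": TCP orientation; "wrist_force": force on the tool from outside, world axes, zero at the start; "wrist_torque": the same for the moment, N m; "grip_width": finger opening in mm; "grasp_force": force on a finger pad.
Only numpy, scipy, OpenCV 4.12 (cv2) and the standard library are available. Lean on these libraries where they do the work, as an engineer would, in place of code of your own. Each camera call takes 0.05 s, during which the arm holds its last target. There are 200 camera calls.

## Working session

There is one attempt and no reset: what is moved stays moved. The work goes in short steps, Python scripts to look and compute and a tool call to move; the robot and the scene stay as the last step left them, time stands still between calls to the robot, and variables do not carry over. Pictures are saved under pics/ and viewed, at most 10 in all, crops included, and the job is handed in when it is done.

Besides the shell and the picture viewer there is one more tool, called after "Call:" by a JSON object that holds its "fn" and its "kwargs". arm_command: Moves the arm, as the interface text tells. Its arguments: {"type":"object","properties":{"commands":{"type":"array","items":{"type":"array","items":{"type":"number"}}},"newtons":{"type":"number"}},"required":["commands"]}

```bash
mkdir -p pics; ls; python3 - <<'E'
from bench import manip, eyes
import cv2,numpy as np
print(manip.observe(), manip.grip_point_offset)
for n in ("scene","side","wrist"):
    c=eyes.get_calibration(n); im=eyes.read_camera(n)
    cv2.imwrite(f"pics/{n}0.png",im[:,:,::-1]); print(n,{k:np.round(np.array(v),3).tolist() for k,v in c.items()})
E
```

```text
pics
{'time': 0.0, 'joints': array([ 1.21452365e+00,  4.94176103e-01,  1.34610164e+00,  1.15426898e-05,
        1.30247729e+00, -9.55373712e-02]), 'joint_velocities': array([ 0.00019967, -0.00058145,  0.00034704, -0.00169306, -0.00035862,
        0.00052191]), 'joint_torque': array([-2.24869720e-03, -8.78854251e+01, -3.81839919e+01,  7.03302375e-02,
        5.36451687e-02, -3.70726468e-05]), 'position': array([161.01047717, 603.53640917, 213.35265062]), 'eef_rot': array([-4.08372370e-01, -3.11466359e+00,  1.77540203e-03]), 'wrist_force': array([ 0.48919331, -0.44360045,  0.16933649]), 'wrist_torque': array([-0.00470891, -0.03513171, -0.00942994]), 'grasp_force': 0.0, 'grip_width': 90.96504108119} 18.8
scene {'camera_matrix': [[550.826, 0.0, 326.749], [0.0, 550.826, 242.232], [0.0, 0.0, 1.0]], 'distortion': [-0.173, 0.0, 0.0, 0.0, 0.0], 'cam_to_world': [[0.6, 0.425, -0.678, -414.75], [-0.8, 0.304, -0.518, -790.002], [-0.014, 0.853, 0.522, 892.492], [0.0, 0.0, 0.0, 1.0]]}
side {'camera_matrix': [[509.831, 0.0, 329.613], [0.0, 509.831, 244.304], [0.0, 0.0, 1.0]], 'distortion': [-0.015, 0.0, 0.0, 0.0, 0.0], 'cam_to_world': [[0.962, 0.086, -0.258, 228.268], [-0.27, 0.393, -0.879, -1224.193], [0.026, 0.915, 0.402, 667.578], [0.0, 0.0, 0.0, 1.0]]}
wrist {'camera_matrix': [[367.358, 0.0, 317.375], [0.0, 367.358, 242.815], [0.0, 0.0, 1.0]], 'distortion': [-0.027, 0.0, 0.0, 0.0, 0.0], 'cam_to_world': [[0.259, -0.937, -0.233, 95.039], [0.966, 0.251, 0.064, 621.76], [-0.001, -0.241, 0.97, 384.352], [0.0, 0.0, 0.0, 1.0]]}
```

View pics/scene0.png

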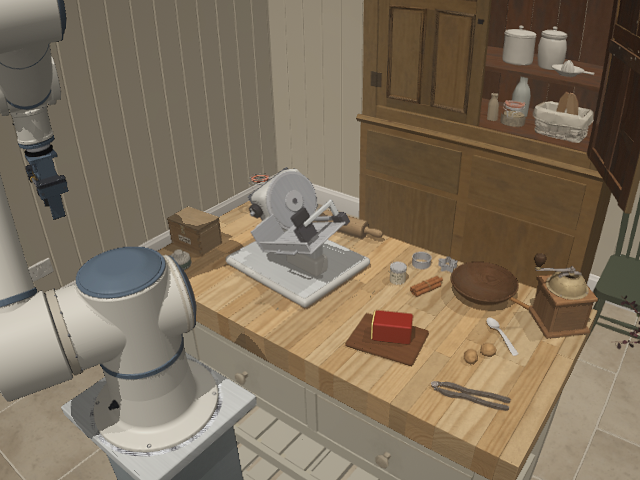

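View pics/side0.png

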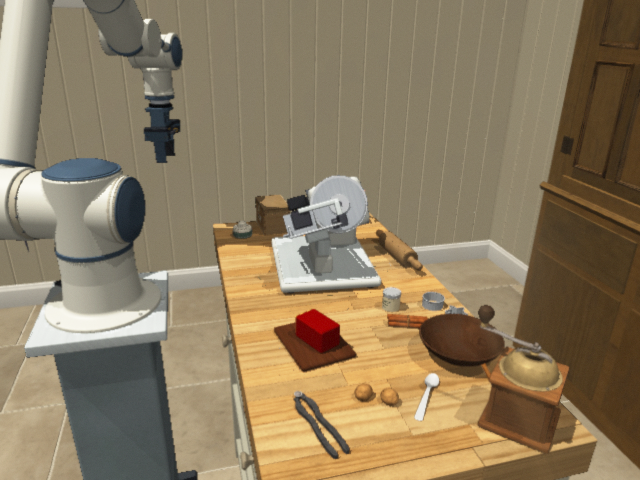

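```bash
python3 - <<'E'
import cv2,numpy as np
s=cv2.imread('pics/scene0.png');d=cv2.imread('pics/side0.png')
f=lambda im,x,y,w,h:cv2.resize(im[y:y+h,x:x+w],None,fx=4,fy=4,interpolation=cv2.INTER_CUBIC)
a=f(s,220,165,160,145);cv2.imwrite('pics/s1.png',a)
b=np.zeros((600,800,3),np.uint8)
b[:400,:400]=f(d,270,170,100,100);b[:300,400:]=f(s,340,300,100,75);b[300:600,400:]=f(d,265,295,100,75)
cv2.imwrite('pics/s2.png',b)
E
```

```text
(no output)
```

View pics/s1.png

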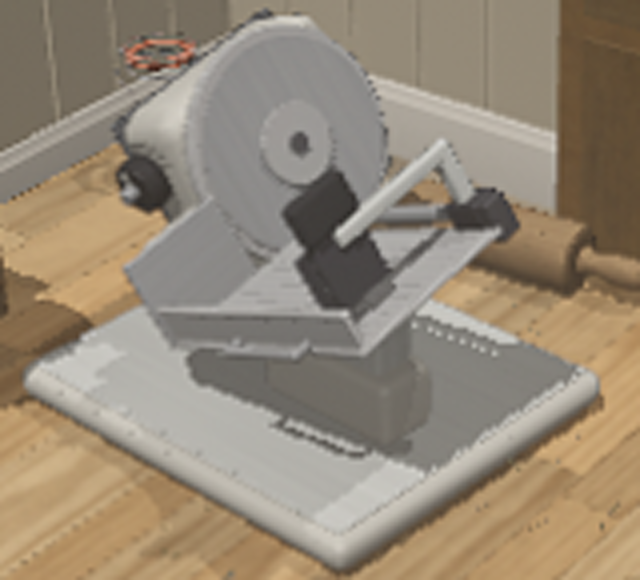

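View pics/s2.png

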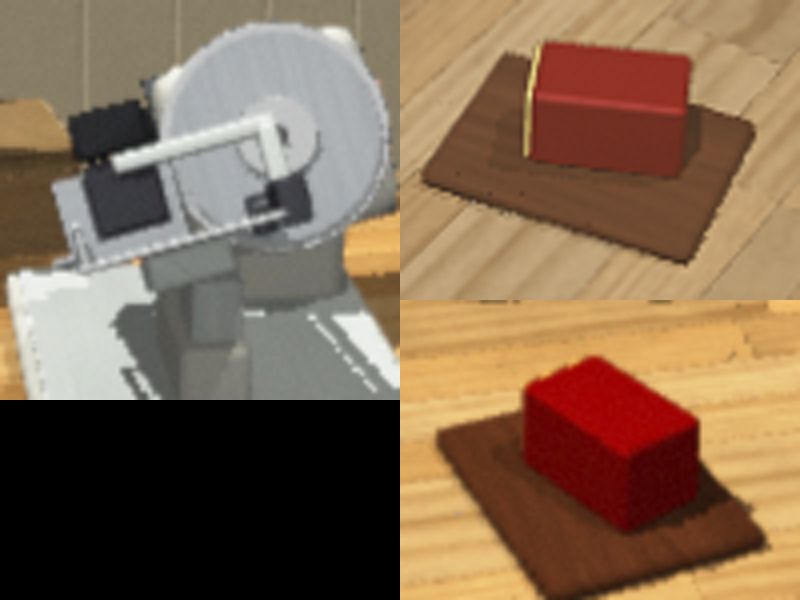

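```bash
cat > h.py <<'E'
import numpy as np,cv2
from scipy.optimize import least_squares
from scipy.spatial.transform import Rotation as R
def proj(P,c):
    T=np.linalg.inv(np.array(c['cam_to_world'])); Q=np.atleast_2d(P)@T[:3,:3].T+T[:3,3]
    Q=Q*[1,-1,-1]
    return cv2.projectPoints(Q.astype(float).reshape(-1,1,3),np.zeros(3),np.zeros(3),np.array(c['camera_matrix']),np.array(c['distortion']))[0].reshape(-1,2)
def ft(p,order=0):
    a=R.from_euler('x',-24,degrees=True);b=R.from_euler('y',-14,degrees=True)
    return (R.from_euler('z',p[3])*(a*b if order==0 else b*a)).as_matrix(),np.array(p[:3])
def world(p,P,order=0):
    M,t=ft(p,order); return np.atleast_2d(P)@M.T+t
E
python3 - <<'E'
from h import *; from bench import eyes
cs,cd=eyes.get_calibration('scene'),eyes.get_calibration('side')
# feed
A=[((-1,0,24),(160,312)),((-1,-221,24),(350,319)),((128,-221,0),(500,232)),((-10,0,65),(125,270)),((78,0,65),(212,198)),((34,-207,78),(320,210)),((160,0,55),(300,145))]
B=[((0,-221,0),(75,270)),((128,-221,0),(285,213)),((160,0,55),(283,137)),((34,-207,78),(112,130)),((-10,0,65),(55,185))]
pa=np.array([a[0] for a in A],float);ua=np.array([a[1] for a in A])/4+[220,165]
pb=np.array([a[0] for a in B],float);ub=np.array([a[1] for a in B])/4+[270,170]
for o in (0,1):
    f=lambda p:np.r_[(proj(world(p,pa,o),cs)-ua).ravel(),(proj(world(p,pb,o),cd)-ub).ravel()]
    r=least_squares(f,[400,200,100,0],loss='soft_l1',x_scale=[10,10,10,.1]);print(o,r.x.round(3),r.cost.round(1));print(f(r.x).reshape(-1,2).round(1).tolist())
# cheese
C=[(-1,1,1),(-1,-1,1),(1,1,1),(1,-1,1),(-1,-1,0),(-1,1,0)]
us=np.array([(535,95),(685,110),(540,43),(692,57),(683,176),(525,157)],float);us=(us-[400,0])/4+[340,300]
D=[(-1,-1,1),(1,-1,1),(-1,1,1),(1,1,1),(-1,-1,0),(1,-1,0),(-1,1,0)]
ud=np.array([(630,460),(698,422),(523,388),(595,357),(625,530),(695,498),(527,462)],float);ud=(ud-[400,300])/4+[265,295]
def cw(p,S):
    S=np.array(S,float)*[28,p[3]/2,54]+[0,0,14]
    return S@R.from_euler('z',p[2]).as_matrix().T+[p[0],p[1],0]
f=lambda p:np.r_[(proj(cw(p,C),cs)-us).ravel(),(proj(cw(p,D),cd)-ud).ravel()]
r=least_squares(f,[450,-250,0.3,97],x_scale=[10,10,.1,3],loss='soft_l1');print(r.x.round(3),r.cost);print(f(r.x).reshape(-1,2).round(1).tolist())
# base check: z=20
for u in [(335,550),(25,385),(600,385)]:
    u=np.array(u)/4+[220,165]
    g=least_squares(lambda q:(proj([q[0],q[1],28],cs)[0]-u),[400,200]).x;print(g.round())
E
```

```text
0 [ 5.09481e+02  1.32336e+02  7.95950e+01 -2.07000e-01] 11.1
[[0.7, -0.4], [-1.6, -1.7], [-0.6, -0.9], [-0.3, -0.3], [0.6, 0.1], [2.1, -0.6], [0.4, 0.8], [2.8, -1.2], [-0.5, 0.7], [-1.1, 2.4], [-0.9, 0.9], [-0.7, 1.0]]
1 [ 5.11030e+02  1.32763e+02  7.99210e+01 -1.03000e-01] 9.5
[[0.8, -0.7], [-1.4, -0.8], [-0.6, -1.0], [-0.3, -0.4], [0.5, -0.5], [2.1, 0.2], [0.2, -0.4], [3.1, -0.3], [-0.5, 0.6], [-1.2, 1.2], [-1.3, 1.6], [-0.6, 0.9]]
[ 4.75404e+02 -3.03307e+02  4.67000e-01  8.85810e+01] 13.989903089501372
[[-0.2, -0.4], [0.6, -0.4], [1.0, -2.2], [-0.0, -2.3], [-0.6, 0.6], [1.5, 1.6], [-1.2, -1.5], [1.1, -1.4], [-1.1, -0.7], [0.1, -1.4], [-0.5, 2.3], [1.0, 0.4], [-2.1, 1.3]]
[437. -62.]
[455. 240.]
[696. -95.]
```

Call:
{"fn": "arm_command", "kwargs": {"commands": [[1,0,0,60,0],[1,0,0,120,0],[1,0,0,147,-5],[1,30,-45,147,-12],[1,60,-90,147,-19],[1,100,-135,147,-27],[1,135,-180,147,-34],[1,170,-230,147,-41],[1,205,-280,147,-48],[1,240,-325,147,-55],[1,275,-370,147,-62],[1,310,-420,147,-69],[1,345,-465,147,-76],[1,375,-510,147,-81],[1,400,-553,147,-81],[1,400,-553,147,-81],[1,400,-553,147,-81]]}}

```text
time: 2.28
position: [560.8, 51.1, 360.7]
eef_rot: [-2.333, -2.102, 0.001]
wrist_force: [0.3, 0.0, -0.7]
grip_width: 91.4
grasp_force: 0.0
```

```bash
python3 - <<'E'
from bench import manip, eyes
import cv2,pickle
print(manip.observe())
c=eyes.get_calibration('wrist');im=eyes.read_camera('wrist');cv2.imwrite('pics/w1.png',im[:,:,::-1]);pickle.dump(c,open('w1.pkl','wb'))
cv2.imwrite('pics/w1v.png',cv2.resize(im[:,:,::-1],(800,600),interpolation=cv2.INTER_CUBIC))
E
```

```text
{'time': 2.275, 'joints': array([-1.53515886e-02,  2.96948450e-01,  1.26359463e+00,  2.98739215e-04,
        1.58178733e+00,  8.87018652e-02]), 'joint_velocities': array([ 0.02245529, -0.01102151,  0.00732362,  0.00086541,  0.00098624,
       -0.00054955]), 'joint_torque': array([-2.43761212e+00, -7.26986575e+01, -4.37892044e+01, -7.19520589e-02,
       -3.68207088e-02, -9.51671577e-02]), 'position': array([560.80482221,  51.10246241, 360.66594116]), 'eef_rot': array([-2.33341883e+00, -2.10243451e+00,  5.29409214e-04]), 'wrist_force': array([ 0.32709735,  0.03223502, -0.73791282]), 'wrist_torque': array([-0.10170521,  0.10667202,  0.00380813]), 'grasp_force': 0.0, 'grip_width': 91.36498434725489}
```

View pics/w1v.png

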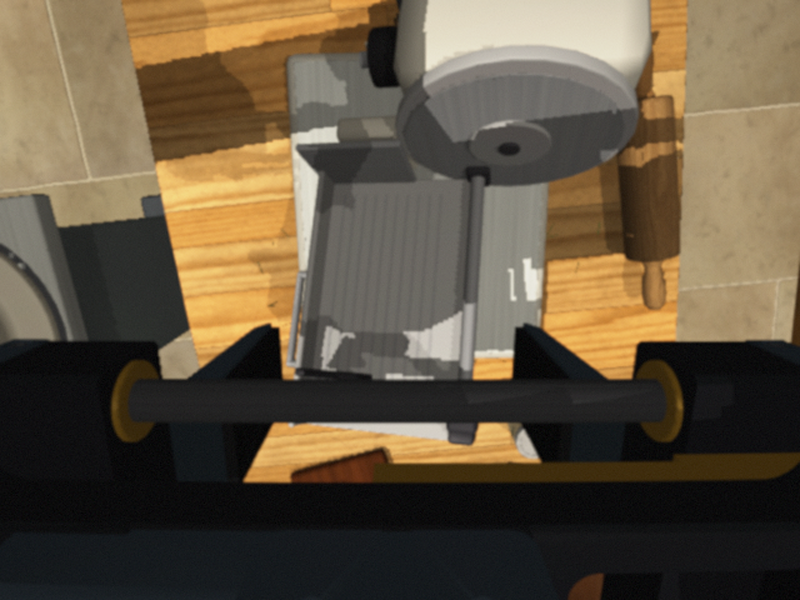

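```bash
python3 - <<'E'
import cv2
im=cv2.imread('pics/w1.png')[100:300,220:420]
cv2.imwrite('pics/w1z.png',cv2.resize(im,(600,600),interpolation=cv2.INTER_CUBIC))
E
```

```text
(no output)
```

View pics/w1z.png

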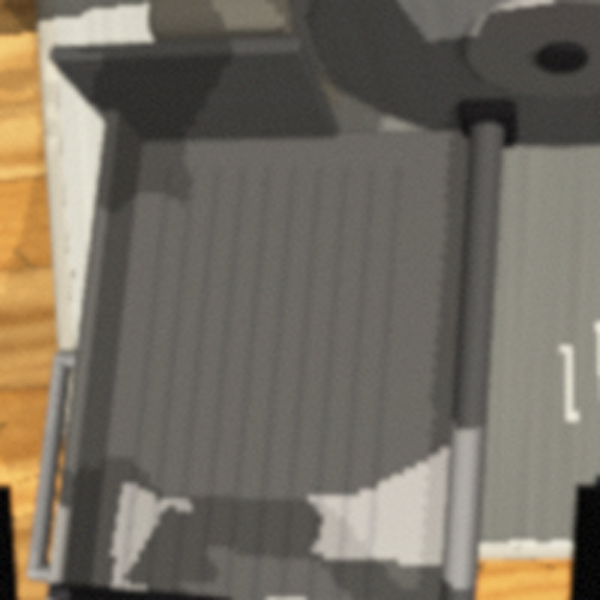

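```bash
cat > fit.py <<'E'
from h import *; from bench import eyes; import pickle
cs,cd=eyes.get_calibration('scene'),eyes.get_calibration('side');cw=pickle.load(open('w1.pkl','rb'))
A=[((-1,0,24),(160,312)),((-1,-221,24),(350,319)),((128,-221,0),(500,232)),((-10,0,65),(125,270)),((78,0,65),(212,198)),((34,-207,78),(320,210))]
B=[((0,-221,0),(75,270)),((128,-221,0),(285,213)),((34,-207,78),(112,130)),((-10,0,65),(55,185))]
W=[((0,0,0),(143,140)),((78,0,0),(337,133)),((-10,0,65),(68,58)),((78,0,65),(303,48))]
L=[((134,-40,7),(134,-41,7),(487,130)),((134,-40,7),(134,-41,7),(465,500)),((0,-100,0),(0,-101,0),(110,465)),((0,-100,0),(0,-101,0),(130,270))]
sp=lambda A:np.array([a[0] for a in A],float)
pa=sp(A);ua=np.array([a[1] for a in A])/4+[220,165]
pb=sp(B);ub=np.array([a[1] for a in B])/4+[270,170]
pw=sp(W);uw=np.array([a[1] for a in W])/3+[220,100]
def f(p,o):
    r=[(proj(world(p,pa,o),cs)-ua).ravel()*.6,(proj(world(p,pb,o),cd)-ub).ravel()*.6,(proj(world(p,pw,o),cw)-uw).ravel()]
    for q0,q1,u in L:
        a,b=proj(world(p,[q0,q1],o),cw);d=(b-a)/np.linalg.norm(b-a);e=np.array(u)/3+[220,100]-a;r.append([d[0]*e[1]-d[1]*e[0]])
    return np.concatenate(r)
if __name__=='__main__':
  for o in (0,1):
    r=least_squares(f,[510,132,80,-.1],args=(o,),loss='soft_l1',x_scale=[10,10,10,.1]);v=f(r.x,o)
    print(o,r.x.round(3),r.cost.round(2));print(v[:20].round(1),v[20:].round(1))
    print(world(r.x,[(34,-207,78),(128,-221,0),(0,0,0)],o).round(1).tolist())
E
python3 fit.py
```

```text
0 [ 5.09419e+02  1.31262e+02  7.84120e+01 -1.95000e-01] 9.18
[ 0.6  0.1 -0.3 -0.9 -0.  -0.5 -0.   0.1  0.4  0.3  1.7 -0.2  2.3 -0.4
  0.3  0.6 -0.1  0.9 -0.5  0.9] [ 0.8 -0.4  0.3  0.9 -4.3 -0.5  0.6 -0.1 -0.7  0.1 -0.6  0.1]
[[493.2, -23.5, 239.3], [594.6, -78.5, 196.6], [509.4, 131.3, 78.4]]
1 [ 5.10255e+02  1.31473e+02  7.99110e+01 -9.30000e-02] 9.57
[ 0.6 -0.2 -0.3 -0.4 -0.1 -0.7 -0.1 -0.   0.3 -0.2  1.7  0.1  2.2 -0.
  0.1  0.4 -0.5  1.1 -0.5  0.7] [ 1.3 -0.7  0.8  0.6 -5.  -0.1 -0.3  0.  -0.  -0.2 -0.4  0.4]
[[491.0, -24.8, 239.0], [593.5, -79.1, 198.1], [510.3, 131.5, 79.9]]
```

Call:
{"fn": "arm_command", "kwargs": {"commands": [[1,-10,-50,0,4],[1,-20,-100,0,8],[1,-30,-150,0,12],[1,-40,-200,0,16],[1,-60,-250,-20,20],[1,-80,-300,-40,24],[1,-90,-340,-60,28],[1,-90,-370,-80,33],[1,-90,-370,-80,33],[1,-90,-370,-80,33]]}}

```text
time: 3.58
position: [471.5, -317.9, 281.4]
eef_rot: [1.64, 2.679, 0.0]
wrist_force: [-0.0, 0.3, -0.7]
grip_width: 91.1
grasp_force: 0.0
```

```bash
python3 - <<'E'
from bench import manip, eyes
import cv2,pickle
print(manip.observe()['position'],manip.observe()['joints'])
c=eyes.get_calibration('wrist');im=eyes.read_camera('wrist');cv2.imwrite('pics/w2.png',im[:,:,::-1]);pickle.dump(c,open('w2.pkl','wb'))
cv2.imwrite('pics/w2v.png',cv2.resize(im[:,:,::-1],(800,600),interpolation=cv2.INTER_CUBIC))
E
```

```text
[ 471.5472953  -317.90296046  281.43250386] [-6.98369312e-01  3.54343476e-01  1.38922672e+00  3.20514995e-04
  1.39781403e+00 -1.17067756e+00]
```

View pics/w2v.png

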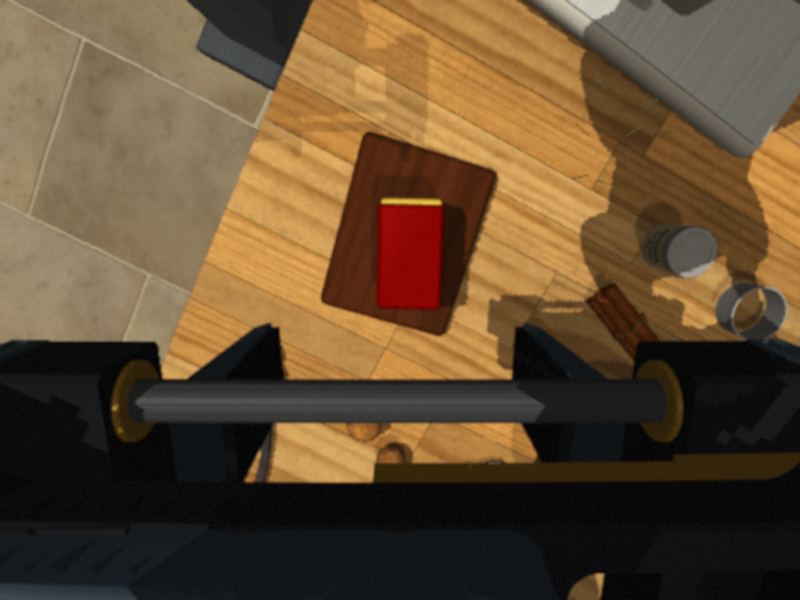

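```bash
python3 - <<'E'
from h import *; import pickle
im=cv2.imread('pics/w2.png').astype(int);c=pickle.load(open('w2.pkl','rb'))
b,g,r=im[...,0],im[...,1],im[...,2]
m=((r>110)&(b<25)&(g<40))|((r>150)&(g>120)&(b<90)); m[:140]=0;m[260:]=0;m[:,:290]=0;m[:,365:]=0
m=cv2.morphologyEx(m.astype(np.uint8),cv2.MORPH_OPEN,np.ones((3,3)))
n,l,s,_=cv2.connectedComponentsWithStats(m);k=1+s[1:,4].argmax();print(s[k])
q=cv2.boxPoints(cv2.minAreaRect(np.argwhere(l==k)[:,::-1].astype(np.float32)));q=q[np.argsort(q[:,1])]
def un(u,z): return least_squares(lambda p:proj([p[0],p[1],z],c)[0]-u,[470,-300]).x
P=np.array([un(u,68) for u in q]);print(q,P.round(1))
print('ctr',P.mean(0),'edges',[np.linalg.norm(P[i]-P[j]).round(1) for i,j in((0,1),(2,3),(0,2),(1,3),(0,3),(1,2))])
f=P[:2].mean(0)-P[2:].mean(0);print('heading of y deg',np.degrees(np.arctan2(f[1],f[0])),'len',np.hypot(*f))
x=c['cam_to_world'];print(np.array(x).round(3))
E
```

```text
[ 303  164   50   83 3972]
[[303. 164.]
 [352. 164.]
 [352. 246.]
 [303. 246.]] [[ 432.7 -274.9]
 [ 477.4 -252.1]
 [ 518.5 -328.6]
 [ 471.3 -352.6]]
ctr [ 474.97338629 -302.05342366] edges [np.float64(50.2), np.float64(53.0), np.float64(101.3), np.float64(100.7), np.float64(86.8), np.float64(86.8)]
heading of y deg 117.34458038658892 len 86.80015840556631
[[ 8.91000e-01 -4.40000e-01 -1.10000e-01  4.40010e+02]
 [ 4.54000e-01  8.65000e-01  2.15000e-01 -2.57093e+02]
 [ 0.00000e+00 -2.42000e-01  9.70000e-01  4.52371e+02]
 [ 0.00000e+00  0.00000e+00  0.00000e+00  1.00000e+00]]
```

Call:
{"fn": "arm_command", "kwargs": {"commands": [[1,3,8,-50,0],[1,5.5,13.5,-100,0],[1,5.5,13.5,-150,0],[1,5.5,13.5,-190,0],[1,5.5,13.5,-220,0],[1,5.5,13.5,-239,0],[1,5.5,13.5,-239,0],[1,5.5,13.5,-239,0],[-0.2,5.5,13.5,-239,0],[-0.2,5.5,13.5,-239,0],[-0.2,5.5,13.5,-239,0],[-0.2,5.5,13.5,-239,0],[-0.2,5.5,13.5,-239,0]], "newtons": 15}}

```text
time: 5.25
position: [476.7, -305.7, 42.1]
eef_rot: [1.64, 2.679, -0.0]
wrist_force: [-1.0, 1.0, 4.2]
grip_width: 56.3
grasp_force: 14.9
```

```bash
cat > plan.py <<'E'
from h import *
p=[510.3,131.5,79.9,-.093];M,t=ft(p,1)
if __name__=='__main__':
    y=M[:,1];psi=np.arctan2(-y[0],y[1]);th=np.arcsin(-y[2]);print('closing heading',np.degrees(psi),'pitch',np.degrees(th))
    Rc=(R.from_euler('z',psi)*R.from_euler('x',-th)).as_matrix()
    rel=R.from_matrix(Rc.T@M).as_rotvec(degrees=True);print('roll',rel)
    piv=np.array([0,-5,41.])
    for xe,yc in ((68,-95),(64,-95)):
        E=world(p,[xe,yc,0],1)[0]; o=E-Rc@[28,0,0]; tcp=o+Rc@piv-[0,0,13]
        # level cheese: first contact height
        Rl=R.from_euler('z',psi).as_matrix()
        cor=np.array([(sx*28,sy*48.5,0) for sx in(-1,1) for sy in(-1,1)])
        # tcp z at which lowest gap = 0
        W=(cor-piv)@Rl.T+tcp+[0,0,13]; gap=((W-t)@M[:,2]).min()/M[2,2]
        print(xe,'TCP final',tcp.round(1),'level first contact z',(tcp[2]-gap).round(1))
    print('blade/rod tops',world(p,[(34,-207,94),(134,-207,100),(160,0,133),(34,-214,78),(0,-109,24)],1).round(1).tolist())
E
python3 plan.py
```

```text
closing heading -11.476167369243438 pitch 23.24444821564832
roll [-1.24678270e-15 -1.52655816e+01  1.15062600e-15]
68 TCP final [533.5  56.8 160.5] level first contact z 175.6
64 TCP final [529.6  57.1 159.5] level first contact z 174.6
blade/rod tops [[488.2, -18.0, 253.1], [583.7, -24.4, 282.7], [640.6, 173.7, 236.5], [489.8, -31.1, 241.7], [486.0, 43.6, 144.2]]
```

Call:
{"fn": "arm_command", "kwargs": {"commands": [[-0.2,0,0,20,0],[-0.2,0,0,60,0],[-0.2,0,0,110,0],[-0.2,0,0,160,-3],[-0.2,0,0,210,-7],[-0.2,0,0,260,-12],[-0.2,0,0,310,-17],[-0.2,0,0,310,-22],[-0.2,0,0,310,-22]]}}

```text
time: 6.38
position: [476.4, -305.5, 351.7]
eef_rot: [-2.121, -2.317, 0.0]
wrist_force: [0.2, 0.4, -3.3]
grip_width: 55.9
grasp_force: 15.0
```

Call:
{"fn": "arm_command", "kwargs": {"commands": [[-0.2,8,40,0,-2],[-0.2,16,90,0,-5],[-0.2,25,140,0,-8],[-0.2,33,190,0,-11],[-0.2,41,240,0,-14],[-0.2,48,290,0,-16.5],[-0.2,54,335,0,-16.5],[-0.2,57,363,0,-16.5],[-0.2,57,363,0,-16.5],[-0.2,57,363,-40,-16.5],[-0.2,57,363,-80,-16.5],[-0.2,57,363,-110,-16.5],[-0.2,57,363,-140,-16.5],[-0.2,57,363,-150,-16.5],[-0.2,57,363,-155,-16.5],[-0.2,57,363,-155,-16.5]]}}

```text
time: 8.38
position: [534.0, 57.2, 197.4]
eef_rot: [2.431, 1.989, 0.001]
wrist_force: [0.1, 0.4, -2.7]
grip_width: 56.2
grasp_force: 15.0
```

```bash
python3 - <<'E'
from bench import manip, eyes
import cv2,pickle,numpy as np
s=manip.observe();print(s['position'],s['eef_rot'])
a=eyes.read_camera('scene')[165:315,220:380,::-1];b=eyes.read_camera('side')[130:280,260:380,::-1]
f=lambda x,k:cv2.resize(x,None,fx=k,fy=k,interpolation=cv2.INTER_CUBIC)
v=np.hstack([f(a,2.8),f(b,2.8)]);cv2.imwrite('pics/p1.png',v);print(v.shape)
E
```

```text
[533.98515141  57.17725717 197.43519407] [2.43128104e+00 1.98883889e+00 8.18280075e-04]
(420, 784, 3)
```

View pics/p1.png

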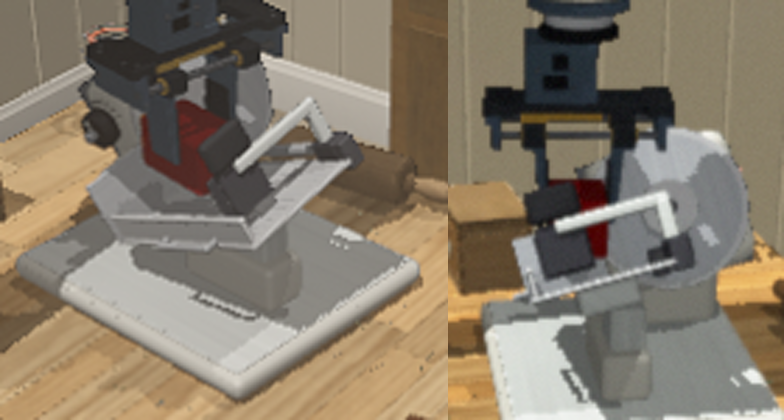

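Call:
{"fn": "arm_command", "kwargs": {"commands": [[-0.2,0,0,-5,0],[-0.2,0,0,-10,0],[-0.2,0,0,-14,0],[-0.2,0,0,-17,0],[-0.2,0,0,-20,0],[-0.2,0,0,-22,0],[-0.2,0,0,-24,0],[-0.2,0,0,-24,0]], "newtons": 7}}

```text
time: 9.48
position: [533.6, 57.3, 172.8]
eef_rot: [2.432, 1.989, -0.0]
wrist_force: [-0.8, 2.5, -0.2]
grip_width: 56.0
grasp_force: 7.0
```

Call:
{"fn": "arm_command", "kwargs": {"commands": [[-0.2,0,0,-2,0],[-0.2,0,0,-4,0],[-0.2,0,0,-6,0],[-0.2,0,0,-6,0]]}}

```text
time: 9.98
position: [533.5, 57.2, 166.6]
eef_rot: [-2.432, -1.989, 0.001]
wrist_force: [-0.4, 1.1, -2.3]
grip_width: 55.8
grasp_force: 7.0
```

Call:
{"fn": "arm_command", "kwargs": {"commands": [[-0.2,0,0,-1.5,0],[-0.2,0,0,-3,0],[-0.2,0,0,-4.5,0],[-0.2,0,0,-4.5,0]]}}

```text
time: 10.48
position: [533.4, 57.4, 162.4]
eef_rot: [-2.432, -1.989, 0.0]
wrist_force: [-2.3, 3.3, 2.6]
grip_width: 56.1
grasp_force: 7.0
```

Call:
{"fn": "arm_command", "kwargs": {"commands": [[-0.2,0,0,-1,0],[-0.2,0,0,-2,0],[-0.2,0,0,-2,0]]}}

```text
time: 10.85
position: [533.6, 57.3, 160.5]
eef_rot: [2.432, 1.989, -0.0]
wrist_force: [-2.9, 1.5, 5.0]
grip_width: 56.1
grasp_force: 7.0
```

```bash
cat > look.py <<'E'
from h import *; from plan import p; from bench import eyes,manip
import sys
def lines(n='scene',save=None):
    im=eyes.read_camera(n)
    if save: cv2.imwrite(save,im[:,:,::-1])
    i=im.astype(int);m=((i[...,0]>60)&(i[...,1]<.45*i[...,0])&(i[...,2]<.45*i[...,0])).astype(np.uint8)
    a,b=((150,330),(230,370)) 
    k=np.zeros_like(m);k[170:260,250:350]=m[170:260,250:350];return k
E
python3 - <<'E'
from look import *
cs=eyes.get_calibration('scene')
k=lines('scene','pics/q1.png')
# predicted masks for pitched cheese vs observed
p0=manip.observe()['position']
psi=np.radians(-11.476);piv=np.array([0,-5,41.])
for th in (0,10,15,20,23.2,27):
    Rc=(R.from_euler('z',psi)*R.from_euler('x',-np.radians(th))).as_matrix()
    C=np.array([(a*28,b*48.5,z) for a in(-1,1) for b in(-1,1) for z in(0,54)])
    u=proj((C-piv)@Rc.T+p0+[0,0,13],cs).astype(np.int32)
    h=np.zeros_like(k);cv2.fillConvexPoly(h,cv2.convexHull(u),1)
    print(th,'obs outside hull',(k&(1-h)).sum(),'of',k.sum(),'hull',h.sum())
E
```

```text
0 obs outside hull 11 of 157 hull 1114
10 obs outside hull 2 of 157 hull 1047
15 obs outside hull 0 of 157 hull 990
20 obs outside hull 0 of 157 hull 976
23.2 obs outside hull 0 of 157 hull 936
27 obs outside hull 0 of 157 hull 907
```

Call:
{"fn": "arm_command", "kwargs": {"commands": [[-0.2,0,0,0.7,0],[-0.2,1,5,-1.5,0],[-0.2,2,10,-3.7,0],[-0.2,3,15,-5.9,0],[-0.2,4,20,-8.1,0],[-0.2,5,25,-10.3,0],[-0.2,5,25,-10.3,0]]}}

```text
time: 11.78
position: [538.6, 82.8, 149.9]
eef_rot: [-2.431, -1.989, 0.0]
wrist_force: [-1.4, 0.2, -3.7]
grip_width: 56.3
grasp_force: 7.0
```

Call:
{"fn": "arm_command", "kwargs": {"commands": [[-0.2,0.6,3,-2.3,0],[-0.2,1.3,6.5,-4,0],[-0.2,1.3,6.5,-5,0],[-0.2,1.3,6.5,-5,0]]}}

```text
time: 12.28
position: [540.1, 89.2, 145.5]
eef_rot: [-2.432, -1.989, -0.001]
wrist_force: [-2.7, 3.2, 3.4]
grip_width: 56.3
grasp_force: 7.0
```

```bash
python3 - <<'E'
from look import *
import cv2
a=eyes.read_camera('scene')[165:275,230:350,::-1];b=eyes.read_camera('wrist')[:300,160:480,::-1];
f=lambda x,k:cv2.resize(x,None,fx=k,fy=k,interpolation=cv2.INTER_CUBIC)
v=np.zeros((600,800,3),np.uint8)
A=f(a,3.3);B=f(b,1.25);v[:A.shape[0],:A.shape[1]]=A;v[:B.shape[0],400:400+B.shape[1]]=B
d=eyes.read_camera('side')[170:240,280:370,::-1];D=f(d,3.2);v[376:376+D.shape[0],400:400+D.shape[1]]=D
cv2.imwrite('pics/p2.png',v)
E
```

```text
(no output)
```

View pics/p2.png

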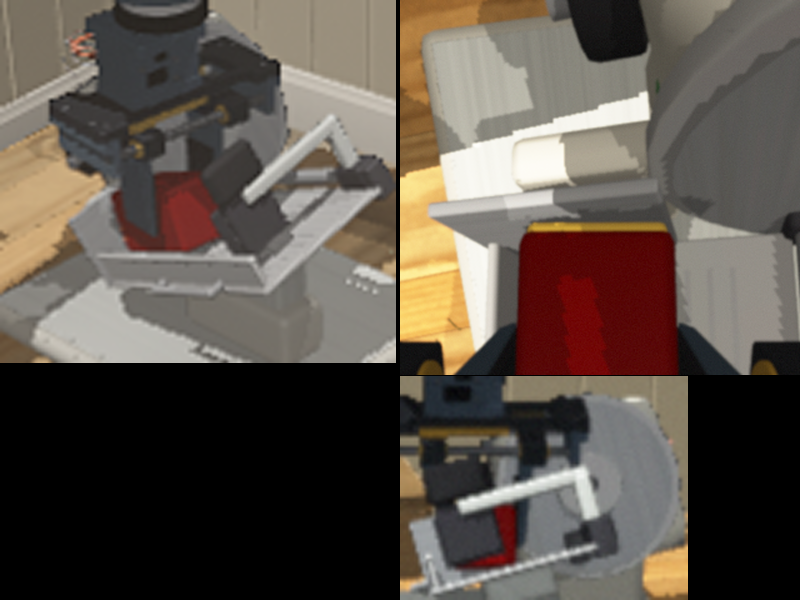

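Call:
{"fn": "arm_command", "kwargs": {"commands": [[-0.2,0,0,0.8,0],[-0.2,-2.5,0.2,0.2,0],[-0.2,-5,0.5,-0.4,0],[-0.2,-7.5,0.7,-1.0,0],[-0.2,-7.5,0.7,-1.0,0]]}}

```text
time: 13.05
position: [531.9, 89.6, 144.0]
eef_rot: [-2.431, -1.989, 0.001]
wrist_force: [-2.0, 2.0, -0.2]
grip_width: 56.7
grasp_force: 7.0
```

Call:
{"fn": "arm_command", "kwargs": {"commands": [[0.23,0,0,0,0],[0.25,0,0,0,0],[0.27,0,0,0,0],[0.29,0,0,0,0],[0.32,0,0,0,0],[0.35,0,0,0,0],[0.38,0,0,0,0],[0.42,0,0,0,0],[0.46,0,0,0,0],[0.5,0,0,0,0],[0.54,0,0,0,0],[0.58,0,0,0,0],[0.62,0,0,0,0],[0.66,0,0,0,0],[0.7,0,0,0,0],[0.75,0,0,0,0],[0.8,0,0,0,0],[0.85,0,0,0,0],[0.9,0,0,0,0],[1,0,0,0,0]], "newtons": 4}}

```text
time: 15.55
position: [532.5, 89.6, 144.1]
eef_rot: [2.432, 1.989, 0.0]
wrist_force: [0.0, 0.5, 0.3]
grip_width: 90.5
grasp_force: 0.0
```

```bash
python3 - <<'E'
from look import *
import cv2,pickle
print(manip.observe()['wrist_force'],manip.observe()['grip_width'])
c=eyes.get_calibration('wrist');im=eyes.read_camera('wrist')[:,:,::-1];cv2.imwrite('pics/w3.png',im);pickle.dump(c,open('w3.pkl','wb'))
# predicted: seated cheese corners (top face z=54, cut y=0) vs observed red/yellow mask
i=im.astype(int);m=((i[...,2]>60)&(i[...,1]<.3*i[...,2])&(i[...,0]<.3*i[...,2]));m[260:]=0
ys,xs=np.nonzero(m)
for r in (190,200,210,220,230,240,250):
    q=xs[ys==r]; print(r,q.min() if len(q) else None,q.max() if len(q) else None)
yl=((i[...,2]>120)&(i[...,1]>.7*i[...,2])&(i[...,0]<.35*i[...,2]))
print('yellow bbox',[ (a.min(),a.max(),np.median(a)) for a in np.nonzero(yl[100:260,230:400])],yl[100:260,230:400].sum())
for x0,y0 in ((0,0),(4,0),(0,-4)):
    print(x0,y0,proj(world(p,[(x0,y0,54),(x0+56,y0,54),(x0,y0-60,54),(x0+56,y0-60,54)],1),c).round(1).tolist())
print('corner,plate',proj(world(p,[(0,0,0),(0,0,24),(78,0,0),(78,0,65),(-10,0,65)],1),c).round(1).tolist())
E
```

```text
[0.03905799 0.49594503 0.30038076] 90.47179554639209
190 247 355
200 246 356
210 246 356
220 246 357
230 245 357
240 245 357
250 245 356
yellow bbox [(np.int64(70), np.int64(84), np.float64(77.0)), (np.int64(21), np.int64(121), np.float64(72.0))] 466
0 0 [[231.0, 173.8], [340.2, 162.6], [226.3, 294.2], [341.8, 293.4]]
4 0 [[238.2, 173.1], [348.8, 161.7], [233.9, 294.2], [350.8, 293.4]]
0 -4 [[230.7, 181.4], [340.3, 170.8], [226.0, 302.7], [341.9, 302.7]]
corner,plate [[271.9, 201.8], [256.1, 191.0], [395.7, 192.3], [386.3, 147.9], [201.3, 168.2]]
```

```bash
cat > chk.py <<'E'
from look import *
import pickle
def toT(P): 
    M,t=ft(p,1); return (np.atleast_2d(P)-t)@M
if __name__=='__main__':
    c=pickle.load(open('w3.pkl','rb'));im=cv2.imread('pics/w3.png')
    i=im.astype(int);m=((i[...,2]>60)&(i[...,1]<.3*i[...,2])&(i[...,0]<.3*i[...,2]))
    def on(u,z):
        return least_squares(lambda q:proj(world(p,[q[0],q[1],z],1),c)[0]-u,[30,-50]).x.round(1)
    print('if flat, z=54: left edge',on((245.5,210),54),on((244.5,245),54),'right',on((356.5,210),54),on((357.5,245),54),'front',[on((x,170),54) for x in (260,300,340)])
    s=manip.observe()['position'];hx=np.array([np.cos(-.2),np.sin(-.2),0]);hy=np.array([.2,.98,0])
    for d in (-59,-45.3,45.3,59):
        print(d,toT([s+hx*d+hy*e for e in (-16,16)]).round(1).tolist())
    # yellow rows per column
    yl=((i[...,2]>120)&(i[...,1]>.7*i[...,2])&(i[...,0]<.35*i[...,2]))
    for x in (255,270,290,310,330,345):
        r=np.nonzero(yl[150:210,x])[0]+150; print(x,(r.min(),r.max()) if len(r) else None, im[r.max()+1 if len(r) else 190,x])
    g=cv2.cvtColor(im,cv2.COLOR_BGR2GRAY);print('row210',g[210,205:262].tolist());print('row240',g[240,205:262].tolist())
    print('fence top in at rows',proj(world(p,[(0,-20,24),(0,-40,24),(0,-60,24),(-3,-40,24)],1),c).round(1).tolist())
E
python3 chk.py
```

```text
if flat, z=54: left edge [  8.7 -19.3] [  8.7 -36.6] right [ 63.2 -23.1] [ 63.3 -38.9] front [array([15.8,  0.4]), array([36.5, -1.7]), array([55.8, -3.6])]
-59 [[-17.9, -73.8, 44.5], [-14.5, -44.4, 56.7]]
-45.3 [[-4.7, -73.8, 40.9], [-1.3, -44.4, 53.1]]
45.3 [[82.8, -73.8, 17.0], [86.1, -44.3, 29.2]]
59 [[96.0, -73.7, 13.4], [99.3, -44.3, 25.6]]
255 (np.int64(179), np.int64(183)) [ 37 113 168]
270 (np.int64(178), np.int64(181)) [ 27  78 115]
290 (np.int64(176), np.int64(180)) [ 19  53 101]
310 (np.int64(174), np.int64(178)) [ 16  58 107]
330 (np.int64(172), np.int64(176)) [ 24  66 115]
345 (np.int64(170), np.int64(174)) [ 29  79 117]
row210 [195, 193, 194, 193, 194, 196, 199, 201, 204, 204, 207, 216, 228, 231, 233, 234, 235, 235, 233, 232, 237, 239, 239, 239, 240, 240, 240, 239, 239, 239, 243, 243, 243, 242, 241, 240, 237, 228, 191, 131, 61, 27, 22, 25, 22, 24, 29, 24, 22, 23, 22, 22, 23, 24, 24, 21, 28]
row240 [204, 204, 202, 191, 183, 178, 174, 174, 174, 171, 168, 169, 169, 169, 166, 173, 199, 223, 231, 233, 233, 233, 233, 233, 233, 238, 240, 239, 239, 240, 240, 239, 238, 238, 239, 239, 230, 195, 132, 66, 27, 22, 23, 24, 25, 25, 26, 23, 22, 22, 23, 24, 23, 22, 24, 22, 26]
fence top in at rows [[255.2, 224.8], [254.3, 259.6], [253.3, 295.4], [249.4, 259.7]]
```

Call:
{"fn": "arm_command", "kwargs": {"commands": [[1,1,6,-2.5,2],[1,2.5,12,-5,4],[1,3.7,18,-8,6],[1,-1,18.5,-9.2,6],[1,-6,18.9,-10.4,6],[1,-10,19.3,-11.4,6],[1,-12,19.5,-12,6],[1,-12,19.5,-12,6]]}}

```text
time: 16.6
position: [520.4, 109.0, 132.2]
eef_rot: [2.324, 2.113, 0.0]
wrist_force: [-0.0, 0.8, -0.4]
grip_width: 91.5
grasp_force: 0.0
```

Call:
{"fn": "arm_command", "kwargs": {"commands": [[1,-1,0.1,-0.25,0],[1,-2,0.2,-0.5,0],[1,-3,0.3,-0.75,0],[1,-4,0.4,-1,0],[1,-4,0.4,-1,0]]}}

```text
time: 17.23
position: [516.4, 109.5, 131.1]
eef_rot: [2.324, 2.114, 0.0]
wrist_force: [-0.2, -0.3, -0.8]
grip_width: 91.2
grasp_force: 0.0
```

Call:
{"fn": "arm_command", "kwargs": {"commands": [[1,-1,0.1,-0.25,0],[1,-2,0.2,-0.5,0],[1,-3,0.3,-0.75,0],[1,-3,0.3,-0.75,0]]}}

```text
time: 17.73
position: [513.3, 109.8, 130.4]
eef_rot: [-2.324, -2.114, 0.0]
wrist_force: [0.5, 0.4, 0.7]
grip_width: 91.0
grasp_force: 0.0
```

Call:
{"fn": "arm_command", "kwargs": {"commands": [[1,-1,0.1,-0.25,0],[1,-2,0.2,-0.5,0],[1,-2,0.2,-0.5,0]]}}

```text
time: 18.1
position: [511.3, 110.0, 129.8]
eef_rot: [-2.324, -2.113, 0.0]
wrist_force: [0.2, 0.1, -0.6]
grip_width: 91.2
grasp_force: 0.0
```

```bash
cat > c2.py <<'E'
from chk import *
def report(fn):
    c=eyes.get_calibration('wrist');im=eyes.read_camera('wrist')[:,:,::-1];cv2.imwrite('pics/%s.png'%fn,im)
    i=im.astype(int);m=((i[...,2]>60)&(i[...,1]<.3*i[...,2])&(i[...,0]<.3*i[...,2]));m[:,:180]=0;m[:,460:]=0
    on=lambda u,z:least_squares(lambda q:proj(world(p,[q[0],q[1],z],1),c)[0]-u,[30,-50]).x.round(1).tolist()
    for r in (205,225,245):
        x=np.nonzero(m[r])[0]
        if len(x): print(r,'L',on((x.min()-.5,r),54),'R',on((x.max()+.5,r),54))
    yl=((i[...,2]>110)&(i[...,1]>.62*i[...,2])&(i[...,0]<.4*i[...,2]))
    xs=np.nonzero(m[225])[0];o=[]
    for x in np.linspace(xs.min()+8,xs.max()-8,5).astype(int):
        col=np.nonzero(m[:,x])[0].min();y=np.nonzero(yl[col-15:col+3,x])[0]
        o.append(on((x,(y.min()+col-15.5) if len(y) else col-.5),54))
    print('front',o)
    s=manip.observe();a=R.from_rotvec(s['eef_rot']).as_matrix();w=s['grip_width']/2
    hx=a[:,1]*np.sign(a[0,1]);hy=np.array([-hx[1],hx[0],0]);print('closing deg',np.degrees(np.arctan2(hx[1],hx[0])))
    for d in (-w,w): print('finger',toT([s['position']+hx*d+hy*e for e in (-16,16)]).round(1).tolist())
if __name__=='__main__': report(sys.argv[1])
E
python3 c2.py w4
```

```text
225 L [4.1, -9.3] R [49.8, -7.2]
245 L [3.2, -18.8] R [55.9, -15.8]
front [[7.7, -4.1], [17.3, -3.7], [27.1, -3.8], [36.6, -3.9], [45.9, -4.0]]
closing deg -5.443098158823745
finger [[-29.2, -57.9, 38.5], [-29.1, -28.7, 51.5]]
finger [[59.1, -49.1, 18.3], [59.2, -19.9, 31.3]]
```

Call:
{"fn": "arm_command", "kwargs": {"commands": [[1,-0.7,0.1,-0.2,0],[1,-1.4,0.2,-0.4,0],[1,-1.4,0.2,-0.4,0],[1,-1.4,0.2,-0.4,0]]}}

```text
time: 18.65
position: [510.0, 110.2, 129.4]
eef_rot: [-2.324, -2.113, 0.0]
wrist_force: [0.3, 0.4, -0.2]
grip_width: 91.4
grasp_force: 0.1
```

Call:
{"fn": "arm_command", "kwargs": {"commands": [[1,-0.7,0.1,-0.2,0],[1,-1.4,0.2,-0.4,0],[1,-1.4,0.2,-0.4,0],[1,-1.4,0.2,-0.4,0]]}}

```text
time: 19.15
position: [508.7, 110.4, 129.1]
eef_rot: [2.324, 2.113, 0.0]
wrist_force: [0.8, 0.0, 0.2]
grip_width: 91.2
grasp_force: 0.4
```

Call:
{"fn": "arm_command", "kwargs": {"commands": [[1,-0.7,0.1,-0.2,0],[1,-1.4,0.2,-0.4,0],[1,-1.4,0.2,-0.4,0]]}}

```text
time: 19.52
position: [508.4, 110.4, 129.0]
eef_rot: [2.323, 2.112, 0.003]
wrist_force: [6.0, -3.4, -0.7]
grip_width: 91.2
grasp_force: 3.1
```

Call:
{"fn": "arm_command", "kwargs": {"commands": [[1,-0.7,0.1,-0.2,0],[1,-1.4,0.2,-0.4,0],[1,-1.4,0.2,-0.4,0]]}}

```text
time: 19.9
position: [508.3, 110.5, 129.0]
eef_rot: [2.322, 2.111, 0.005]
wrist_force: [10.9, -4.6, 1.9]
grip_width: 90.8
grasp_force: 5.5
```

```bash
python3 c2.py w5
```

```text
225 L [1.4, -8.9] R [41.0, -7.2]
245 L [1.0, -18.4] R [53.9, -15.5]
front [[5.0, -3.7], [13.2, -3.9], [21.1, -3.6], [28.9, -3.8], [37.0, -3.9]]
closing deg -5.447265293101814
finger [[-32.5, -57.6, 38.4], [-32.5, -28.3, 51.4]]
finger [[56.2, -48.9, 18.6], [56.2, -19.7, 31.6]]
```

Call:
{"fn": "arm_command", "kwargs": {"commands": [[1,4,-0.3,1,0],[1,9,-0.8,2.5,0],[1,15,-1.4,4,0],[1,17,-1.6,4.5,0],[1,17,-5,20,0],[1,17,-12,45,0],[1,17,-20,70,0],[1,17,-28,95,0],[1,17,-28,95,0]]}}

```text
time: 21.08
position: [523.8, 82.3, 225.8]
eef_rot: [2.323, 2.111, 0.005]
wrist_force: [-0.1, -1.1, -0.4]
grip_width: 91.1
grasp_force: 0.0
```

```bash
python3 c2.py w6; python3 - <<'E'
import cv2,numpy as np
im=cv2.imread('pics/w6.png')[120:320,200:420]
cv2.imwrite('pics/w6z.png',cv2.resize(im,(660,600),interpolation=cv2.INTER_CUBIC))
E
```

```text
205 L [1.9, -40.8] R [60.0, -39.0]
225 L [1.4, -55.0] R [61.1, -52.4]
245 L [1.0, -69.0] R [60.1, -65.7]
front [[2.0, -7.5], [14.1, -3.8], [27.1, -3.9], [39.2, -3.9], [51.7, -4.6]]
closing deg -5.467720022317327
finger [[7.4, -117.8, 108.5], [7.5, -88.5, 121.5]]
finger [[96.0, -109.1, 88.4], [96.1, -79.8, 101.4]]
```

View pics/w6z.png

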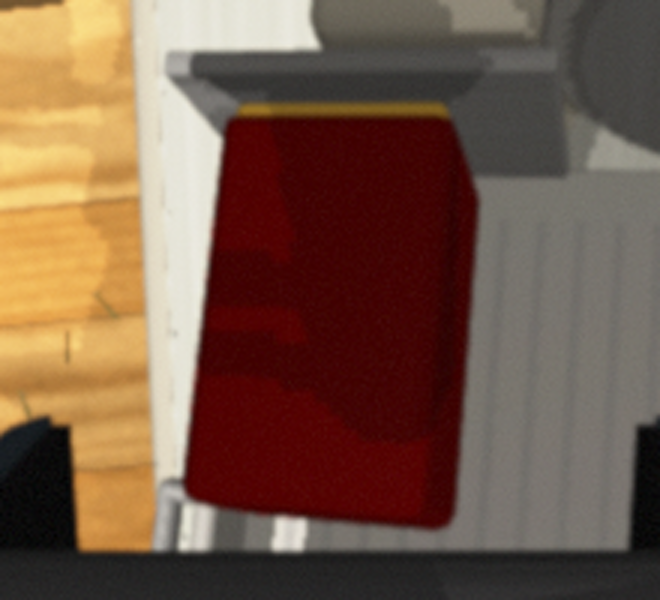

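```bash
python3 - <<'E'
from chk import *
c=eyes.get_calibration('wrist')
P=[(78,0,0),(78,0,65),(-10,0,65),(56,0,0),(56,0,2),(53,0,54),(56,0,54),(3,0,54),(3,0,51),(53,0,51),(56,-97,54),(0,-97,54),(56,-4,0),(56,-97,0)]
for a,u in zip(P,proj(world(p,P,1),c)): print(a,((u-[200,120])*3).round(0))
E
```

```text
(78, 0, 0) [573. 174.]
(78, 0, 65) [564.  65.]
(-10, 0, 65) [173.  69.]
(56, 0, 0) [490. 172.]
(56, 0, 2) [490. 170.]
(53, 0, 54) [453.  88.]
(56, 0, 54) [466.  88.]
(3, 0, 54) [242.  89.]
(3, 0, 51) [246.  94.]
(53, 0, 51) [455.  94.]
(56, -97, 54) [430. 524.]
(0, -97, 54) [181. 501.]
(56, -4, 0) [489. 186.]
(56, -97, 0) [463. 533.]
```

```bash
python3 - <<'E'
from h import *; from plan import p,M
hy=np.array([.2,.98,0])
for yc in (-235,-214,-160,-126):
    c=world(p,[(26,yc,76)],1)[0]; print(yc,'contact',c.round(1),'TCP',(c-16*hy).round(1))
print(M[:,1].round(3))
E
```

```text
-235 contact [478.6 -50.1 246.3] TCP [475.4 -65.8 246.3]
-214 contact [482.4 -31.2 238. ] TCP [479.2 -46.9 238. ]
-160 contact [492.3  17.4 216.7] TCP [489.1   1.7 216.7]
-126 contact [498.5  48.  203.3] TCP [495.3  32.4 203.3]
[ 0.183  0.9   -0.395]
```

Call:
{"fn": "arm_command", "kwargs": {"commands": [[1,0,0,40,0],[1,0,0,80,-2],[-1,0,0,114,-4],[-1,-10,-40,114,-6],[-1,-20,-80,114,-6],[-1,-32,-115,114,-6],[-1,-42,-143,114,-6],[-1,-42,-143,114,-6],[-1,-42,-143,114,-6]], "newtons": 20}}

```text
time: 22.25
position: [480.7, -59.8, 336.9]
eef_rot: [-2.431, -1.988, 0.0]
wrist_force: [-0.0, -0.0, 0.3]
grip_width: 24.1
grasp_force: 0.0
```

Call:
{"fn": "arm_command", "kwargs": {"commands": [[-1,-3,-6,-20,0],[-1,-5,-9,-50,0],[-1,-5,-9,-75,0],[-1,-5,-9,-91,0],[-1,-5,-9,-91,0],[-1,-5,-9,-91,0]]}}

```text
time: 23.0
position: [476.3, -68.8, 246.8]
eef_rot: [2.431, 1.99, 0.001]
wrist_force: [-0.5, 0.1, 0.9]
grip_width: 0.6
grasp_force: 0.0
```

Call:
{"fn": "arm_command", "kwargs": {"commands": [[-1,1,6,-2.6,0],[-1,2.3,12,-5.2,0],[-1,3.6,18,-7.9,0],[-1,4.6,22.5,-9.9,0],[-1,5.5,27,-11.8,0],[-1,6.4,31.5,-13.8,0],[-1,7.3,36,-15.8,0],[-1,8.7,42.7,-18.7,0],[-1,10,49,-21.5,0],[-1,11.2,55,-24.1,0],[-1,12.2,60,-26.3,0],[-1,13.2,65,-28.5,0],[-1,14.2,70,-30.7,0],[-1,15.2,75,-32.9,0],[-1,15.9,78,-34.2,0],[-1,15.9,78,-34.2,0]]}}

```text
time: 25.0
position: [491.7, 8.9, 212.0]
eef_rot: [-2.432, -1.989, 0.0]
wrist_force: [-1.0, -1.6, 1.5]
grip_width: 0.3
grasp_force: 1.2
```

Call:
{"fn": "arm_command", "kwargs": {"commands": [[-1,0.8,4,-1.8,0],[-1,1.6,8,-3.5,0],[-1,2.4,12,-5.3,0],[-1,2.8,14,-6.1,0]]}}

```text
time: 25.5
position: [494.5, 22.8, 205.9]
eef_rot: [-2.432, -1.989, 0.0]
wrist_force: [-1.5, -4.0, 2.9]
grip_width: 0.0
grasp_force: 2.5
```

Call:
{"fn": "arm_command", "kwargs": {"commands": [[-1,0.2,1,-0.45,0],[-1,0.4,2,-0.9,0],[-1,0.6,3,-1.3,0]]}}

```text
time: 25.88
position: [495.1, 25.8, 204.6]
eef_rot: [-2.432, -1.989, 0.0]
wrist_force: [-2.0, -3.6, 2.5]
grip_width: 0.6
grasp_force: 2.3
```

Call:
{"fn": "arm_command", "kwargs": {"commands": [[-1,0.2,1,-0.45,0],[-1,0.4,2,-0.9,0]]}}

```text
time: 26.12
position: [495.5, 27.8, 203.7]
eef_rot: [-2.432, -1.989, 0.0]
wrist_force: [-1.5, -3.8, 1.6]
grip_width: 0.7
grasp_force: 2.3
```

Call:
{"fn": "arm_command", "kwargs": {"commands": [[-1,0.2,1,-0.45,0],[-1,0.4,2,-0.9,0]]}}

```text
time: 26.38
position: [495.9, 29.8, 202.8]
eef_rot: [-2.432, -1.989, 0.0]
wrist_force: [-1.6, -4.7, 2.9]
grip_width: 0.2
grasp_force: 2.3
```

Call:
{"fn": "arm_command", "kwargs": {"commands": [[-1,0.2,0.7,-0.3,0],[-1,0.3,1.4,-0.6,0]]}}

```text
time: 26.62
position: [496.2, 30.9, 202.4]
eef_rot: [2.431, 1.989, -0.001]
wrist_force: [-4.1, -9.7, 7.3]
grip_width: 1.1
grasp_force: 5.6
```

Call:
{"fn": "arm_command", "kwargs": {"commands": [[-1,0,0,0,0],[-1,0,0,0,0]]}}

```text
time: 26.88
position: [496.2, 30.8, 202.4]
eef_rot: [2.431, 1.989, -0.001]
wrist_force: [-3.7, -6.6, 5.3]
grip_width: 0.5
grasp_force: 4.7
```

Call:
{"fn": "arm_command", "kwargs": {"commands": [[-1,-0.4,-2,0.9,0],[-1,-1.6,-8,3.5,0],[-1,-4,-20,10,0],[-1,-6,-30,30,0],[-1,-6,-35,60,0],[-1,-6,-35,100,0],[-1,-6,-35,130,0],[-1,-6,-35,130,0]]}}

```text
time: 27.88
position: [491.2, -4.5, 334.7]
eef_rot: [2.43, 1.986, 0.005]
wrist_force: [0.0, 0.4, -1.3]
grip_width: 0.2
grasp_force: 0.0
```

```bash
python3 - <<'E'
from look import *
s=manip.observe();print(s['time'],s['position'].round(1),s['wrist_force'].round(1))
c=eyes.get_calibration('wrist');im=eyes.read_camera('wrist')[:,:,::-1];cv2.imwrite('pics/w7.png',im)
i=im.astype(int);m=((i[...,2]>60)&(i[...,1]<.3*i[...,2])&(i[...,0]<.3*i[...,2]));m[:,:150]=0;m[:,460:]=0;m[330:]=0
on=lambda u,z:least_squares(lambda q:proj(world(p,[q[0],q[1],z],1),c)[0]-u,[30,-50]).x.round(1).tolist()
ys=np.nonzero(m)[0];print(ys.min(),ys.max(),m.sum())
for r in np.linspace(ys.min()+15,ys.min()+60,4).astype(int):
    x=np.nonzero(m[r])[0];print(r,'L',on((x.min()-.5,r),54),'R',on((x.max()+.5,r),54))
o=[];r=ys.min()+20;xs=np.nonzero(m[r])[0]
for x in np.linspace(xs.min()+6,xs.max()-6,5).astype(int): o.append(on((x,np.nonzero(m[:,x])[0].min()-.5),54))
print('red front',o)
E
```

```text
27.875 [491.2  -4.5 334.7] [ 0.   0.4 -1.3]
52 144 4829
67 L [1.4, -13.4] R [55.2, -23.4]
82 L [1.5, -29.0] R [55.8, -38.3]
97 L [1.6, -44.3] R [56.4, -53.0]
112 L [1.8, -59.3] R [56.1, -67.2]
red front [[7.7, -6.8], [18.4, -6.8], [29.0, -6.7], [39.4, -6.7], [50.5, -6.8]]
```

```bash
python3 -c "
from bench import close_job; print(close_job())"
```

```text
the job is handed in; nothing more can be done
None
```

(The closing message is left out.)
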